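# Lengthen the cowbell's holder by one hole

### The arm

A 6-joint arm with a two-finger parallel gripper is mounted at the origin on the work surface. World frame = base frame: x ahead of the robot, y to its left, z up, the work surface at z = 0. Lengths are in m, angles in rad, forces in N, time in s.
With the tool pointing down it reaches from about 0.225 to 0.875 m from the base axis. Payload 3.4 kg.
Tool frame: the origin (TCP) lies at the very end of the fingers, on their centre line; the grasp point (between the pads) lies 19 mm behind it; z points along the fingers, y is the direction in which the jaws open and shut (so a half turn about z gives the same grasp; the last joint's range is limited). The gripper opens to 85 mm and grips with 20 to 120 N. Pads are 22 mm wide; open, the fingers measure 114 mm over their backs; the gripper's body (76 mm by 85 mm) begins 54 mm behind the grasp point. The pads swing forward as they close: fully open they stand 13 mm farther back than shut.
Start: joints at [-1.413, 0.276, 1.505, -0, 1.361, -0.121], TCP at [0.158, -0.553, 0.231] pointing down, gripper open.
Joint ranges: [-2.89, 2.89], [-0.75, 2.08], [0.22, 2.7], [-1.18, 4.32], [0.11, 2.71], [-2.7, 2.7]. Speed limits (rad/s): [2.57, 2.57, 3.14, 3.14, 3.14, 3.14].

### API

Orientations are given as a unit quaternion [x, y, z, w].
In Python, from plant import r gives the robot as it stands. The module is installed in compiled form; this text tells all that it offers.
- The arm moves only by the tool jog_arm, never from a script. Its argument "plan" is a list of rows, each a list of 3 entries, a list of its own where there are three numbers: the turn, a rotation vector about the tool's x, y, z in rad, then the shift along the tool's x, y, z in mm, then the finger opening in mm, from 0 to 85.4. A call has 1 to 5 rows; each row is the pose to reach, as a shift and turn from the pose measured when the call began, along the tool's axes at that moment; what a row does not reach only later rows make up. A row lasts 1/10 s, in which the tool goes at most 50 mm and 8.59 degrees, less where a joint would pass 70% of its speed; a pose out of reach is approached as far as the arm can. A call with a gripper value outside its range is refused whole. The fingers move at their own pace and stop on an object; "squeeze" is the grip in N (left out, the last holds). Time passes only in rows, so rows that repeat a pose let the fingers close. It gives the time, the measured TCP pose, the force and the opening at its end, in the units of the state.
- r.get_state(): the state, without advancing time (a new reading comes with each control period).
- r.camera(name): name is "scene" or "top" or "wrist"; returns the picture (480x640x3 uint8, red, green, blue); there is no depth.
- r.camera_info(name): a dict with "intrinsics" (3x3 intrinsics, pixels), "origin" and "orientation" of the camera in the world; the wrist camera has in their place "hand_eye" (4x4, takes a point from camera to tool coordinates, whose origin is the TCP and whose axes are the flange's). Camera axes: x right, y down, z forward; pixel columns grow to the right and rows downward; lengths in m; the calibration is good to about 2 mm. A picture is of the moment at which its call begins: read the wrist's pose just before it. camera_info takes no time and is no camera call.
- r.close_job(): hands the job in, once; it reports no verdict.
Trained networks look in the newest picture that a camera, given by its name, has taken for a name from the list of things; names that differ only in an ending like _2 or _b are one class to them, and where a whole thing is asked for, a point or a joint stands for the part that bears it (a point fixed in the world has none). Each returns a list of dicts, best first, with "p" (0 to 1); they miss things now and then, are a little off and sometimes report something else, mostly with a low value. They report only what shows in the picture. A call takes as long as a camera call.
- r.spot_in(thing, camera): "xyz" ([x, y, z] in m, in world coordinates, good to about 4 mm: the middle of the surface that is visible of it).
The state is a dict: "time": time; "q": joint angles; "joint_velocities": joint speeds; "effort": joint torques, N m; "tcp_pos": TCP position; "eef_rot": TCP orientation; "contact_force": force on the tool from outside, world axes, zero at the start; "moment": the same for the moment, N m; "grip_width": finger opening in m.
Only numpy, scipy, OpenCV 4.12 (cv2) and the standard library are available. Lean on these libraries where they do the work, as an engineer would, in place of code of your own. Each camera call takes 0.05 s, during which the arm holds its last target. There are 200 camera calls.

### The job

Two percussion holders stand on the practice-room table, one carrying a yellow cowbell, the other a red jam block. Make the cowbell's holder one hole longer: press in its two brass spring buttons and slide the black tube outwards until the buttons snap out through the next hole, then let go. Leave the red block's holder set as it is.

Things in the scene. Friction and masses are not known exactly. Their poses are not given: they have to be found in the camera images.
- bell_buttons (a point): Midpoint between the cowbell holder's two brass buttons, on its black tube's axis, 70 mm above the table; it does not slide along. x: level along the tube to the cowbell, the way that lengthens; y: through the buttons; z up. Tube: 28 x 28 mm, at the start 58 mm behind to 100 mm ahead of here, white lines on top mark its 3 holes; cowbell (78 wide, 50 high) 118 to 223 mm ahead.
- bell_tube (a joint): Slide of the cowbell's black tube over its fixed 20 mm steel tube, m: 0 start (middle hole), +0.040 one hole longer, -0.040 one shorter. 13.5 mm holes, 40 mm apart, in both sides. Locked (1 mm play) until both buttons are pressed flush; so held, about 10 N along x starts it, 2 N moves it. After 10 mm the buttons stay in under the walls; at 0.040 they snap out by themselves and stop it.
- bell_button (a joint): Press-in of the cowbell holder's left (+y) brass button, m: 0 out, 0.0076 flush with the tube's side, 0.009 under its 1.5 mm wall. Cone-headed, 11 mm across, sticks out 7.6 mm (43 mm over both); about 1.5 N to flush. The right one mirrors it. A firm grip (30 to 50 N) from above closing along y on them presses both flush and holds the black tube too, to draw it along x.
- block_tube (a joint): Slide of the other holder's black tube, m: 0 start, to be left there. Alike, but with a red block (115 x 62 x 54 mm). On both, a fixed steel foot (110 x 110 x 12 mm) is 145 mm behind the buttons; its clamp (110 mm high with wing screw) has a rubber mount, so the tube gives sideways, 0.3 N per mm at the buttons, and springs back. A wing screw 88 mm ahead of them is 101 mm high.

How it is judged:
On the way:
1. the cowbell holder's buttons are pressed flush (value of joint bell_button above 0.005 m), for 0.1 s.
At the end, for the whole second after the job is handed in: The cowbell's black tube rests one hole longer (40 mm, within 4 mm) with its button snapped out again to within 2 mm of fully out, and the red block's tube is still within 4 mm of its start (value of joint bell_tube between 0.036 and 0.044 m and value of joint bell_button below 0.002 m and velocity of joint bell_tube between -0.01 and 0.01 m/s and value of joint block_tube between -0.004 and 0.004 m); the robot touches nothing.
It fails at once if the red block's tube was slid away from its hole (value of joint block_tube above 0.008 m or value of joint block_tube below -0.008 m).
It also fails if it takes over 32 s, if anything falls off the work surface, if the arm or the gripper's body presses on something with over 40 N, if the wrist force passes 120 N, or if a joint passes its speed limit or range.

## Working session

There is one attempt and no reset: what is moved stays moved. The work goes in short steps, Python scripts to look and compute and a tool call to move; the robot and the scene stay as the last step left them, time stands still between calls to the robot, and variables do not carry over. Pictures are saved under pics/ and viewed, about 8 in all and at most 12, crops included, and the job is handed in when it is done.

Besides the shell and the picture viewer there is one more tool, called as a command line: name --argument value ..., lists and objects as JSON in quotes. jog_arm: Moves the arm, as the interface text tells. Its arguments: {"type":"object","properties":{"plan":{"type":"array","items":{"type":"array"}},"squeeze":{"type":"number"}},"required":["plan"]}

```bash
mkdir -p pics
python3 - <<'E'
from plant import r
import cv2,numpy as np
s=r.get_state();print(s['time'],s['tcp_pos'],s['eef_rot'],s['grip_width'])
for c in ["scene","top"]:
    im=r.camera(c);cv2.imwrite(f'pics/{c}0.png',im[:,:,::-1]);i=r.camera_info(c);print(c,i)
    for t in ["bell_buttons","bell_tube","bell_button","block_tube"]:
        try:print(t,[(np.round(d['xyz'],4).tolist(),round(d['p'],2)) for d in r.spot_in(t,c)])
        except Exception as e:print(t,e)
print(r.camera_info("wrist"),r.get_state()['time'])
E
```

```text
0.0 [ 0.15815878 -0.55226279  0.23043324] [ 9.90298318e-01  1.38954576e-01 -2.16445288e-05 -9.31324798e-04] 0.08565608228686006
scene {'intrinsics': array([[624.5615369 ,   0.        , 331.14015667],
       [  0.        , 624.5615369 , 250.68989379],
       [  0.        ,   0.        ,   1.        ]]), 'origin': array([0.96695998, 0.22000819, 0.78566564]), 'orientation': array([ 0.50885873,  0.80188632, -0.26029516, -0.17403322])}
bell_buttons [([0.6322, -0.1877, 0.079], 0.94)]
bell_tube [([0.6655, -0.1862, 0.0851], 0.8)]
bell_button [([0.513, -0.1757, 0.0758], 0.41)]
block_tube [([0.683, 0.1779, 0.0986], 0.86)]
top {'intrinsics': array([[498.54572238,   0.        , 318.67178143],
       [  0.        , 498.54572238, 237.46644174],
       [  0.        ,   0.        ,   1.        ]]), 'origin': array([0.39358026, 0.01004874, 0.81288753]), 'orientation': array([-0.70264023,  0.70533443, -0.0635859 ,  0.06897009])}
bell_buttons [([0.5648, -0.1913, 0.0833], 0.79)]
bell_tube []
bell_button [([0.6433, -0.1861, 0.0858], 0.42)]
block_tube [([0.6616, 0.1771, 0.0852], 0.82)]
{'intrinsics': array([[430.82446835,   0.        , 322.75082499],
       [  0.        , 430.82446835, 237.82104698],
       [  0.        ,   0.        ,   1.        ]]), 'hand_eye': array([[ 6.67221112e-05, -9.59101867e-01, -2.83061132e-01,
         7.39960402e-02],
       [ 9.99999774e-01,  2.53372214e-04, -6.22790089e-04,
        -8.20064026e-04],
       [ 6.69038963e-04, -2.83061027e-01,  9.59101667e-01,
        -1.43114352e-01],
       [ 0.00000000e+00,  0.00000000e+00,  0.00000000e+00,
         1.00000000e+00]])} 0.5
```

View pics/top0.png

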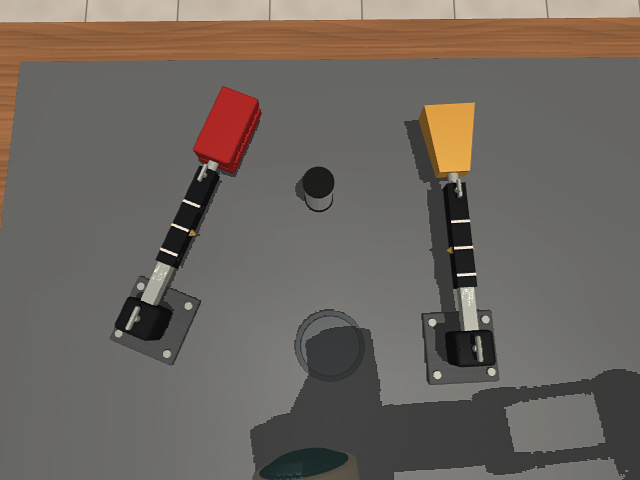

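View pics/scene0.png

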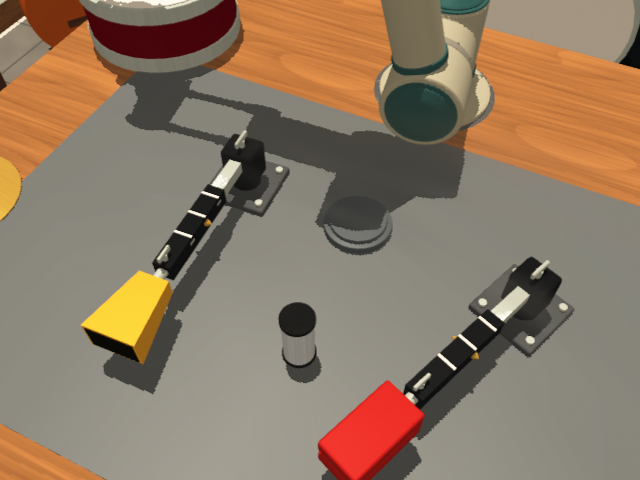

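The top view shows the cowbell holder's tube running from about (455,184) to (467,286), with the middle hole line at about (461,248). In the scene view it is on the left, around (195,230). I'll rectify both views onto the tube-top plane (z = 0.084) to measure it.

```bash
cat > h.py <<'E'
import cv2,numpy as np
from scipy.spatial.transform import Rotation as R
def H(info,z):
    K=info['intrinsics'];Rm=R.from_quat(info['orientation']).as_matrix();o=info['origin']
    return K@Rm.T@np.column_stack([[1,0,0],[0,1,0],np.array([0,0,z])-o])
def pix2w(info,uv,z):
    w=np.linalg.inv(H(info,z))@[uv[0],uv[1],1];return w[:2]/w[2]
def w2pix(info,p):
    q=info['intrinsics']@R.from_quat(info['orientation']).as_matrix().T@(np.array(p)-info['origin']);return q[:2]/q[2]
E
python3 - <<'E'
from h import *
from plant import r
# rectified: rows = x decreasing, cols = y decreasing ; 0.5mm/px, x 0.42..0.70, y -0.28..-0.10
out=[]
for c in ["top","scene"]:
    i=r.camera_info(c)
    for uv in {"top":[(461,248),(459,221),(464,275),(455,184),(467,286)],"scene":[]}[c]: print(uv,pix2w(i,uv,.084).round(4))
    A=np.array([[0,-.0005,.71],[-.0005,0,-.12],[0,0,1]])  # (u,v)->x,y
    im=cv2.imread(f'pics/{c}0.png')
    w=cv2.warpPerspective(im,H(i,.084)@A,(260,580),flags=cv2.INTER_CUBIC|cv2.WARP_INVERSE_MAP)
    for k in range(0,580,100): cv2.line(w,(0,k),(8,k),(0,255,0),1)
    for k in range(0,260,50): cv2.line(w,(k,0),(k,8),(0,255,0),1)
    out.append(w)
cv2.imwrite('pics/rect.png',np.hstack(out))
E
```

```text
(461, 248) [ 0.5152 -0.195 ]
(459, 221) [ 0.5561 -0.1944]
(464, 275) [ 0.4752 -0.1972]
(455, 184) [ 0.6136 -0.1915]
(467, 286) [ 0.4591 -0.2006]
```

View pics/rect.png

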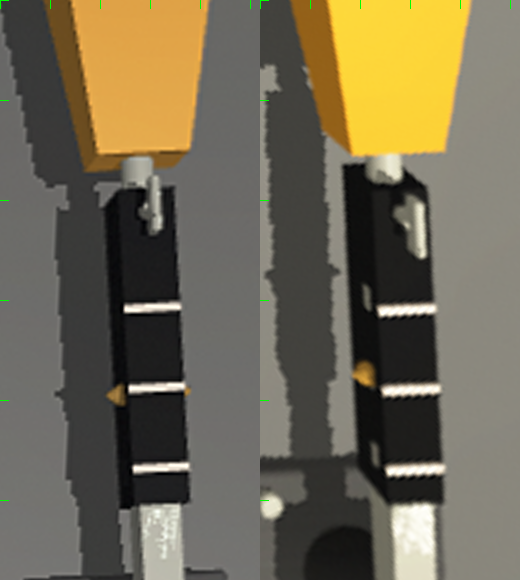

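Both views agree. The middle hole line is at about (0.5158, -0.197), averaged over offsets of about 1.5 mm. Line spacing is 40 mm, the tube is 28 mm wide, and yaw is about +0.050 rad. I'll move to hover above it.

jog_arm --plan '[[[0, 0, 0], [40, -22, 0], 85], [[0, 0, 0], [80, -44, 0], 85], [[0, 0, 0], [120, -66, 0], 85], [[0, 0, 0], [160, -88, 0], 85], [[0, 0, 0], [200, -110, 0], 85]]'

```text
time: 1.0
tcp_pos: [0.3213, -0.3907, 0.2315]
eef_rot: [0.99, 0.139, 0.0, 0.0]
contact_force: [0.8, 0.2, -0.2]
grip_width: 0.0852
```

jog_arm --plan '[[[0, 0, 0], [40, -22, 0], 85], [[0, 0, 0], [80, -44, 0], 85], [[0, 0, 0], [120, -66, 0], 85], [[0, 0, 0], [160, -88, 0], 85], [[0, 0, 0], [200, -110, 0], 85]]'

```text
time: 1.5
tcp_pos: [0.4845, -0.2285, 0.2318]
eef_rot: [0.99, 0.139, 0.0, 0.001]
contact_force: [1.1, -0.6, 0.5]
grip_width: 0.0852
```

jog_arm --plan '[[[0, 0, 0.1], [18, -11, 20], 85], [[0, 0, 0.2], [37, -22, 40], 85], [[0, 0, 0.229], [37, -22, 60], 85], [[0, 0, 0.229], [37, -22, 60], 85], [[0, 0, 0.229], [37, -22, 60], 85]]'

```text
time: 2.0
tcp_pos: [0.5141, -0.1974, 0.1719]
eef_rot: [1.0, 0.025, 0.0, 0.001]
contact_force: [1.0, -0.2, -0.2]
grip_width: 0.0851
```

Run:
```python
from h import *
from plant import r
s=r.get_state();print(s['time'],s['tcp_pos'],s['eef_rot'],s['q'])
im=r.camera("wrist")[:,:,::-1].copy();i=r.camera_info("wrist")
T=np.eye(4);T[:3,:3]=R.from_quat(s['eef_rot']).as_matrix();T[:3,3]=s['tcp_pos'];C=T@i['hand_eye']
info=dict(intrinsics=i['intrinsics'],origin=C[:3,3],orientation=R.from_matrix(C[:3,:3]).as_quat())
A=np.array([[0,-.0005,.61],[-.0005,0,-.12],[0,0,1]])
w=cv2.warpPerspective(im,H(info,.084)@A,(320,380),flags=cv2.INTER_CUBIC|cv2.WARP_INVERSE_MAP)
for k in range(0,380,100): cv2.line(w,(0,k),(8,k),(0,255,0),1)
cv2.imwrite('pics/w1.png',np.hstack([cv2.resize(im,(480,360)),w[:360]]))
```

```text
2.0 [ 0.51406444 -0.19736596  0.17191012] [9.99686523e-01 2.50304497e-02 2.66120497e-04 5.11994803e-04] [-4.92529503e-01  2.79241726e-01  1.65377593e+00 -6.70264499e-04
  1.20760591e+00  1.02843850e+00]
```

View pics/w1.png

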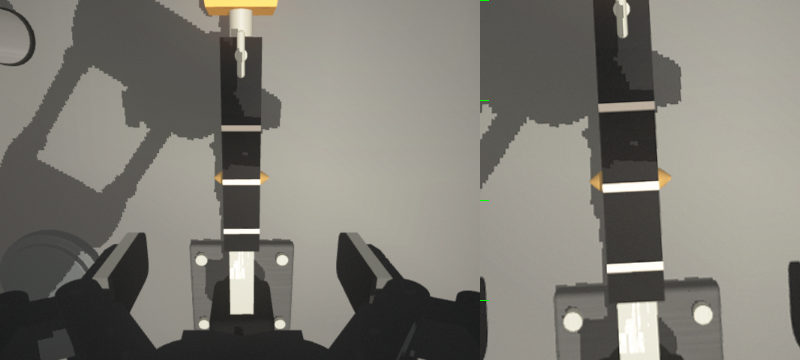

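The wrist view puts the middle line at (0.5165, -0.1955), and the buttons at z = 0.07 back-project to x ≈ 0.516. That matches the other views. I'll descend with the pads centred 2 mm behind the buttons.

jog_arm --plan '[[[0, 0, 0], [0, -1, 30], 85], [[0, 0, 0], [0, -1, 70], 85], [[0, 0, 0], [0, -1, 105], 85], [[0, 0, 0], [0, -1, 123], 85], [[0, 0, 0], [0, -1, 123], 85]]'

```text
time: 2.55
tcp_pos: [0.5133, -0.1971, 0.0484]
eef_rot: [1.0, 0.024, -0.001, 0.0]
contact_force: [0.3, 0.0, 0.5]
grip_width: 0.0855
```

jog_arm --plan '[[[0, 0, 0], [0, 0, 0], 20], [[0, 0, 0], [0, 0, 0], 20], [[0, 0, 0], [0, 0, 0], 20], [[0, 0, 0], [0, 0, 0], 20], [[0, 0, 0], [0, 0, 0], 20]]' --squeeze 40

```text
time: 3.05
tcp_pos: [0.5143, -0.1974, 0.0499]
eef_rot: [1.0, 0.024, 0.001, 0.001]
contact_force: [-0.4, 0.3, 6.2]
grip_width: 0.0273
```

jog_arm --plan '[[[0, 0, 0], [0, 0, 0], 20], [[0, 0, 0], [0, 0, 0], 20], [[0, 0, 0], [0, 0, 0], 20], [[0, 0, 0], [0, 0, 0], 20], [[0, 0, 0], [0, 0, 0], 20]]'

```text
time: 3.55
tcp_pos: [0.5142, -0.1974, 0.0499]
eef_rot: [1.0, 0.024, 0.001, 0.001]
contact_force: [-0.4, 0.4, 0.5]
grip_width: 0.0276
```

The opening is 27.6 mm, about the tube width, so the buttons are flush. Now I'll draw the tube along +x.

jog_arm --plan '[[[0, 0, 0], [4, 0, 0], 20], [[0, 0, 0], [8, 0, 0], 20], [[0, 0, 0], [12, 0, 0], 20], [[0, 0, 0], [16, 0, 0], 20], [[0, 0, 0], [20, 0, 0], 20]]'

```text
time: 4.05
tcp_pos: [0.5331, -0.1962, 0.0499]
eef_rot: [1.0, 0.024, -0.001, 0.0]
contact_force: [-3.9, 0.3, 3.6]
grip_width: 0.0271
```

jog_arm --plan '[[[0, 0, 0], [5, 0, 0], 20], [[0, 0, 0], [10, 0, 0], 20], [[0, 0, 0], [14, 0, 0], 20], [[0, 0, 0], [17, 0, 0], 20], [[0, 0, 0], [19, 0, 0], 20]]'

```text
time: 4.55
tcp_pos: [0.5533, -0.1953, 0.0499]
eef_rot: [1.0, 0.024, 0.0, 0.0]
contact_force: [-2.1, 0.0, 2.7]
grip_width: 0.0273
```

jog_arm --plan '[[[0, 0, 0], [1, 0, 0], 20], [[0, 0, 0], [2, 0, 0], 20], [[0, 0, 0], [3, 0, 0], 20], [[0, 0, 0], [3, 0, 0], 20], [[0, 0, 0], [3, 0, 0], 20]]'

```text
time: 5.05
tcp_pos: [0.5553, -0.1951, 0.0499]
eef_rot: [1.0, 0.024, -0.001, 0.0]
contact_force: [-5.3, -1.3, 3.2]
grip_width: 0.0274
```

jog_arm --plan '[[[0, 0, 0], [1, 0, 0], 20], [[0, 0, 0], [2, 0, 0], 20], [[0, 0, 0], [2, 0, 0], 20]]'

```text
time: 5.35
tcp_pos: [0.5554, -0.1949, 0.0498]
eef_rot: [1.0, 0.025, -0.003, 0.0]
contact_force: [-7.4, -0.3, 5.4]
grip_width: 0.0273
```

Run:
```python
from h import *
from plant import r
i=r.camera_info("scene");im=r.camera("scene")[:,:,::-1]
cv2.imwrite('pics/s2.png',cv2.resize(im[120:380,60:320],(780,600*13//13),interpolation=cv2.INTER_CUBIC))
```

```text
(no output)
```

View pics/s2.png

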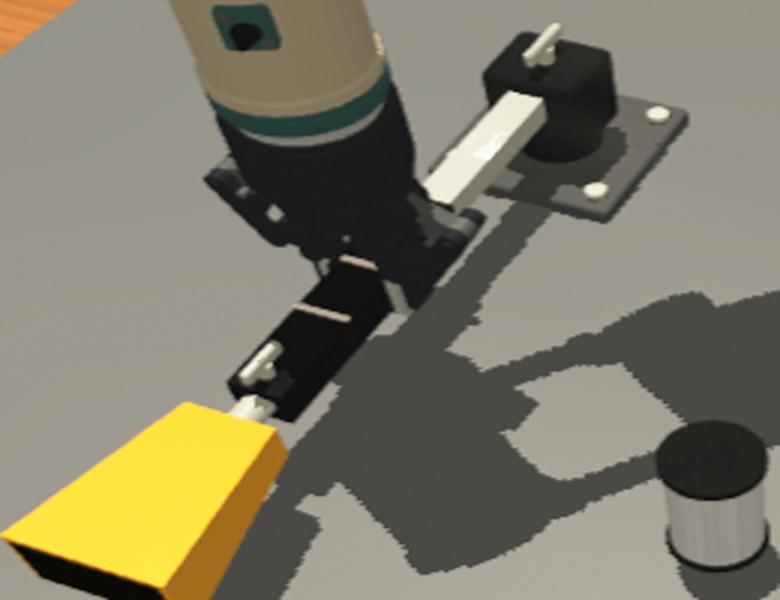

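The tube has stopped after 41 mm of tool travel. Force is rising without motion, and the picture shows the tube drawn out. I'll release and lift straight up.

jog_arm --plan '[[[0, 0, 0], [0, 0, 0], 40], [[0, 0, 0], [0, 0, 0], 85], [[0, 0, 0], [0, 0, 0], 85], [[0, 0, 0], [0, 0, 0], 85], [[0, 0, 0], [0, 0, 0], 85]]'

```text
time: 5.9
tcp_pos: [0.5559, -0.195, 0.0498]
eef_rot: [1.0, 0.025, -0.002, 0.0]
contact_force: [0.8, 0.0, -0.2]
grip_width: 0.0849
```

jog_arm --plan '[[[0, 0, 0], [0, 0, -20], 85], [[0, 0, 0], [0, 0, -50], 85], [[0, 0, 0], [0, 0, -90], 85], [[0, 0, 0], [0, 0, -130], 85], [[0, 0, 0], [-20, 0, -140], 85]]'

```text
time: 6.4
tcp_pos: [0.5411, -0.1974, 0.1949]
eef_rot: [1.0, 0.025, 0.003, 0.003]
contact_force: [-0.2, -0.5, 0.4]
grip_width: 0.0852
```

Run:
```python
from h import *
from plant import r
s=r.get_state();print(s['time'],s['tcp_pos'],s['contact_force'],s['grip_width'])
im=r.camera("wrist")[:,:,::-1].copy();i=r.camera_info("wrist")
T=np.eye(4);T[:3,:3]=R.from_quat(s['eef_rot']).as_matrix();T[:3,3]=s['tcp_pos'];C=T@i['hand_eye']
info=dict(intrinsics=i['intrinsics'],origin=C[:3,3],orientation=R.from_matrix(C[:3,:3]).as_quat())
A=np.array([[0,-.0005,.65],[-.0005,0,-.12],[0,0,1]])
w=cv2.warpPerspective(im,H(info,.084)@A,(300,440),flags=cv2.INTER_CUBIC|cv2.WARP_INVERSE_MAP)
for k in range(0,440,100): cv2.line(w,(0,k),(8,k),(0,255,0),1)
sc=r.camera("scene")[:,:,::-1]
cv2.imwrite('pics/f1.png',np.hstack([w,cv2.resize(sc[120:380,60:320],(440,440),interpolation=cv2.INTER_CUBIC)]))
a=cv2.imread('pics/scene0.png').astype(int)
print('red-side diff',np.abs(a[240:,380:]-sc[240:,380:]).mean(), (np.abs(a[380:,310:430]-sc[380:,310:430]).max(2)>25).sum())
```

```text
6.4 [ 0.54110004 -0.19743137  0.19489104] [-0.2156604  -0.54154637  0.39584057] 0.0852436700652346
red-side diff 17.301458333333333 0
```

View pics/f1.png

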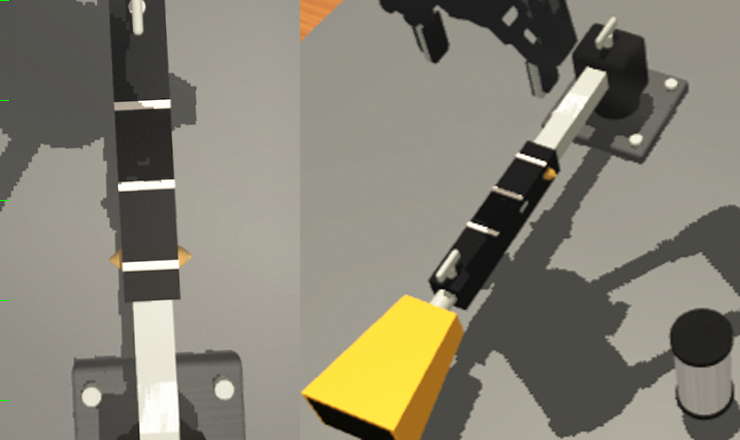

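The rear hole line now sits at the buttons (rectified about (150,265)), and both cones protrude fully at about (115,258) and (186,257). The middle line has moved from x = 0.5165 to 0.5575. Handing in.

```bash
python3 -c "
from plant import r
print(r.close_job())"
```

```text
the job is handed in; nothing more can be done
None
```

The cowbell's holder is one hole longer. I gripped its two buttons with 40 N, which closed the gripper to 27.6 mm (about flush), and drew the tube out until it stopped. Then I released and lifted clear, and handed in the job at about 6.5 s of the 32 s limit.

- **Tube position:** the last wrist picture shows the tube's middle line 41 mm further out. That agrees with the 40 mm hole spacing within the calibration.
- **Buttons:** both brass buttons stick out again, now at the rear hole.
- **Red block:** no pixel around it changed between the first and last scene pictures. A wider difference over that side of the picture came out at 17. I put that down to the arm and its shadow moving and did not check it further.
- **Contact:** the gripper was open and about 110 mm above the tube, and the measured force was under 1 N.

No check failed. The hand-in gives no verdict.

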